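Lock the tube carrier on the rotator shaft with a hitch pin

TASK

The tube carrier on the bench rotator is not locked on its shaft yet. Take the hitch pin from its rest, push it down through the cross hole of the shaft until its flange sits on the shaft, with its loop on the side of the shaft's free end, then swing the sprung loop down over the shaft end until it snaps in underneath. Leave the dish, the vial and the tape roll where they are.

Things in the scene. Friction and masses are not known exactly. Their poses are not given: they have to be found in the camera images.
- cross_hole (a point): Nominal centre of the cross hole's upper mouth, 94 mm above the bench, on the flat top of the rotator's level square steel shaft (18 x 18 mm). z up; the shaft's free end is on the -x side. The hole is vertical, 9.5 mm wide, right through. END PLAY: the real hole lies up to 6 mm either way along x from here (exact in y); find it by eye or touch. The shaft stays put during the work.
- rotator: Rotator fixed to the bench; origin on the bench under the nominal hole, axes as cross_hole. White box 84 mm wide, 116 mm high, front 38 mm behind (+x). Measured from the REAL hole: the shaft's free end is a round nose (radius 9 mm, axis across) ending 21 mm in front (-x); a grey carrier bar (112 mm wide, 22 mm high) has its face 20 mm behind, its small clips 10 mm behind and 19 mm or more aside.
- pin_grip (a point): Centre of the dark square handle (12 x 12 mm, 34 mm high) of the loose steel hitch pin (85 g), which stands upright in its rest. z up the pin, away from its point; x, y square to the handle's faces; the loop opens to -x. 22 mm below is the loop's hinge (axis y) in a neck 14 mm wide, 30 mm below the underside of the 16 mm wide flange, 61 mm below the tip.
- pin: The same hitch pin; origin at the centre of the flange's underside, axes as pin_grip. Below the flange the shank is 8 mm thick and 31 mm long, its last 3 mm tapering to 5 mm. A loop of 5 mm wire, 34 mm wide outside and 24 mm inside, is hinged 8 mm above this point.
- pin_rest: Rest of the pin: aluminium block 38 x 38 mm, 38 mm high, on a foot 58 x 38 mm, fixed to the bench; origin on the bench under its centre. The pin's shank stands in its 10 mm hole, flange on the block's top.
- loop (a joint): Angle (rad) of the sprung loop on the pin. 0 closed: it hangs down, 0.23 rad forward (pin's -x) of straight down; grows as it swings forward and up, 1.34 is level, 2.0 most. Stays where put (friction 0.012 N m). With the pin in the shaft its bar meets the round nose from outside at about 0.6, must be forced past (hardest near 0.3), then snaps in under the shaft; below 0.2 it is home.
- loop_wire (a joint): How far (m) the loop is pulled out of its hinge against its springs: 0 at rest, 0.006 most; 3 N to start, 2.5 N more per mm. The bar needs about 2 mm to pass the nose. Pushing the tab down and then in towards the rotator makes the bar slide over the smooth nose and pulls the loop out by itself.
- loop_tab (a point): Point on the loop's flat steel tab, 50 mm from the hinge axis, 3 mm from the tab's end. The tab (16 mm wide along y, 3 mm thick) lies in the plane of the loop and reaches from its cross bar to 53 mm from the hinge axis. z points to the hinge, y along the hinge axis.
- loop_bar_mid (a point): Middle of the loop's cross bar (5 mm thick), 30.2 mm from the hinge axis when not pulled out; axes as loop_tab.
- petri_dish_mid (a point): Bystander, centre (half-way up) of a covered round clear dish, 58 mm wide, 15 mm high, lying flat on the bench.
- vial_loose_mid (a point): Bystander, centre (half-way up) of a small capped glass vial, 23 mm wide, 48 mm high, standing on the bench.
- tape_roll_mid (a point): Bystander, centre (half-way up) of a roll of amber film tape, 65 mm wide, 12 mm high, lying flat on the bench.
Not all that is in view belongs to the job. Leave any red look-alike of the pin alone.

How it is judged (in metres and radians):
On the way:
1. the pin is pushed through the shaft's cross hole, flange on the shaft, its loop still open (x of pin_grip in the frame of cross_hole between -0.01 and 0.01 m and y of pin_grip in the frame of cross_hole between -0.004 and 0.004 m and z of pin_grip in the frame of cross_hole between 0.026 and 0.033 m and angle between pin_grip's own z axis and vertical below 0.12 rad and value of joint loop above 0.8 rad), for 0.2 s.
At the end, for the whole second after the job is handed in: Pin released, upright (0.12 rad) in the cross hole, flange on the shaft (handle centre 26 to 33 mm above its top, within 10 mm along and 4 mm across of the nominal hole); loop below 0.2 rad, its bar under the shaft on the free-end side, pulled out less than 2 mm (x of pin_grip in the frame of cross_hole between -0.01 and 0.01 m and y of pin_grip in the frame of cross_hole between -0.004 and 0.004 m and z of pin_grip in the frame of cross_hole between 0.026 and 0.033 m and angle between pin_grip's own z axis and vertical below 0.12 rad and value of joint loop below 0.2 rad and value of joint loop_wire below 0.002 m and x of loop_bar_mid in the frame of cross_hole below 0.004 m and z of loop_bar_mid in the frame of cross_hole below -0.019 m and contact force between pin and the fingers below 0.1 N); the robot touches nothing.
It fails at once if the petri dish is moved more than 15 mm (distance of petri_dish_mid from where it was at the start of the episode above 0.015 m).
It fails at once if the vial loose is moved more than 15 mm (distance of vial_loose_mid from where it was at the start of the episode above 0.015 m).
It fails at once if the tape roll is moved more than 15 mm (distance of tape_roll_mid from where it was at the start of the episode above 0.015 m).
It also fails if it takes over 64 s, if anything falls off the work surface, if the arm or the gripper's body presses on something with over 40 N, if the wrist force passes 120 N, or if a joint passes its speed limit or range.

ROBOT

A 6-joint arm with a two-finger parallel gripper is mounted at the origin on a cart in front of the work surface, level with it; the furniture and walls round the work are solid. World frame = base frame: x ahead of the robot, y to its left, z up, the work surface at z = 0. Lengths are in m, angles in degrees, forces in N, time in s.
With the tool pointing down it reaches from about 0.325 to 1 m from the base axis. Payload 5.1 kg.
Tool frame: the origin (TCP) lies on the centre line of the jaws, within the pads' length; the fingertips stand 11 mm ahead of it and the grasp point (between the pads) lies 8 mm behind it; z points along the fingers, y is the line along which they close (so a half turn about z gives the same grasp; the last joint's range is limited). The gripper opens to 85 mm and grips with 20 to 120 N. Pads are 22 mm wide; open, the fingers measure 114 mm over their backs; the gripper's body (76 mm by 85 mm) begins 54 mm behind the grasp point. The pads swing forward as they close: fully open they stand 13 mm farther back than shut.
Start: joints at [66.601, 7.093, 94.555, -0, 78.352, -4.733], TCP at [0.208, 0.616, 0.242] pointing down, gripper open.
Joint ranges: [-149.61, 149.61], [-58.7, 133.49], [1.44, 155.28], [-77.14, 257.14], [18.33, 153.61], [-166.67, 166.67]. Speed limits (degrees/s): [147.25, 147.25, 180, 180, 180, 180].

INTERFACE

Orientations are given as [roll, pitch, yaw] about the fixed x, y, z axes, in that order (R = Rz(yaw) Ry(pitch) Rx(roll)).
In Python, from rig import ctrl, viewer gives the robot as it stands. The module is installed in compiled form; this text tells all that it offers.
- The arm moves only by the shell command python3 -m handwheel 'ROWS' [FORCE]. ROWS is JSON, a list of rows, each a list of 7 numbers: the shift along the tool's x, y, z in mm, then the turn, a rotation vector about the tool's x, y, z in degrees, then the closure, from 0 (fully open) to 1 (shut). A call has 1 to 12 rows; each row is the pose to reach, as a shift and turn from the pose commanded when the call began, along the tool's axes at that moment; what a row does not reach only later rows make up. A row lasts 1/12 s, in which the tool goes at most 41.7 mm and 7.16 degrees, less where a joint would pass 70% of its speed; a pose out of reach is approached as far as the arm can. A call with a gripper value outside its range is refused whole. The fingers move at their own pace and stop on an object; FORCE is the grip in N (left out, the last holds). Time passes only in rows, so rows that repeat a pose let the fingers close. It gives the time, the measured TCP pose, the force, the opening and the grip force at its end, in the units of the state.
- ctrl.state(): the state, without advancing time (a new reading comes with each control period).
- viewer.grab_frame(name): name is "scene" or "side" or "wrist"; returns (picture, depth): 400x640x3 uint8, red, green, blue; 400x640 float32, m along the optical axis (not along the pixel's ray), 0 where there is no reading.
- viewer.calibration(name): a dict with "vfov" (degrees; the focal length in pixels is half the picture's height over the tangent of half this angle, whatever the lens; pixels are square), "cx", "cy" (the principal point, pixels), "R" (3x3) and "t" (3): a world point X has camera coordinates R X + t. Camera axes: x right, y down, z forward; pixel columns grow to the right and rows downward; lengths in m; the calibration is good to about 2 mm. A picture is of the moment at which its call begins: read the wrist's pose just before it. calibration takes no time and is no camera call; for the wrist camera it gives the pose at the moment of the call.
- ctrl.hand_in(): hands the job in; it is judged then, once.
The state is a dict: "time_s": time; "joint_positions": joint angles; "joint_vel": joint speeds; "joint_torque": joint torques, N m; "position": TCP position; "ee_rot": TCP orientation; "wrist_force": force on the tool from outside, world axes, zero at the start; "moment": the same for the moment, N m; "width": finger opening in m; "gripper_force": force on a finger pad.
Only numpy, scipy, OpenCV 4.12 (cv2) and the standard library are available. Lean on these libraries where they do the work, as an engineer would, in place of code of your own. Each camera call takes 0.05 s, during which the arm holds its last target. There are 200 camera calls.

## Working session

There is one attempt and no reset: what is moved stays moved. The work goes in short steps, Python scripts to look and compute and a shell command to move; the robot and the scene stay as the last step left them, time stands still between calls to the robot, and variables do not carry over. Pictures are saved under pics/ and viewed, at most 10 in all, crops included, and the job is handed in when it is done.

```bash
mkdir -p pics; cat > h.py <<'E'
import numpy as np, cv2
from rig import ctrl, viewer
def grab(n):
    c=viewer.calibration(n); im,d=viewer.grab_frame(n); return im,d,c
def f(c): return 200/np.tan(np.radians(c['vfov'])/2)
def pt(c,d,u,v):
    z=d[int(v),int(u)] if not np.isscalar(d) else d
    p=np.array([(u-c['cx'])/f(c)*z,(v-c['cy'])/f(c)*z,z]); return np.array(c['R']).T@(p-np.array(c['t']))
def ray(c,u,v,h):
    R=np.array(c['R']);o=-R.T@np.array(c['t']);q=R.T@np.array([(u-c['cx'])/f(c),(v-c['cy'])/f(c),1]);return o+q*(h-o[2])/q[2]
def proj(c,X):
    p=np.array(c['R'])@np.array(X)+np.array(c['t']);return p[:2]/p[2]*f(c)+[c['cx'],c['cy']]
def save(n,im): cv2.imwrite('pics/'+n+'.png',im[:,:,::-1])
E
python3 - <<'E'
from h import *
for n in ['scene','side','wrist']:
    im,d,c=grab(n); save(n,im); np.savez('pics/'+n,im=im,d=d,**{k:np.array(v) for k,v in c.items()}); print(n,c)
print(ctrl.state())
E
```

```text
scene {'vfov': 43.37064860212242, 'cx': 319.3634288584303, 'cy': 192.04391232275933, 'R': array([[-0.89915239, -0.43698154,  0.02391903],
       [-0.18549431,  0.33103832, -0.92520565],
       [ 0.39637967, -0.83633771, -0.37871148]]), 't': array([0.28785898, 0.2881776 , 0.42750882])}
side {'vfov': 47.88947811695263, 'cx': 317.089278447641, 'cy': 201.97291488150074, 'R': array([[ 0.9354271 , -0.35336132,  0.0105789 ],
       [-0.20883827, -0.57649187, -0.78996437],
       [ 0.2852415 ,  0.7367448 , -0.61306148]]), 't': array([-0.53352651, -0.01466459,  1.08514371])}
wrist {'vfov': 65.54381089324548, 'cx': 327.3024522543367, 'cy': 196.18712087406743, 'R': array([[ 0.32030565,  0.94731344, -0.00123933],
       [ 0.894903  , -0.30215499,  0.32840673],
       [ 0.31072964, -0.10629961, -0.94453559]]), 't': array([-0.64914745, -0.04264172,  0.38053112])}
{'time_s': 0.15, 'joint_positions': array([ 6.65997667e+01,  7.12717477e+00,  9.46179779e+01, -1.81883233e-03,
        7.83513044e+01, -4.73312754e+00]), 'joint_vel': array([-0.11168344, -0.11793388, -0.15942691, -0.09882149, -0.0839803 ,
        0.03865133]), 'joint_torque': array([ 6.07167713e-04, -4.24225473e+01, -3.66014457e+01, -1.06908637e-04,
        4.59454197e-03, -5.55754866e-06]), 'position': array([0.20789914, 0.61536154, 0.24129054]), 'ee_rot': array([-1.79903725e+02, -6.18444817e-03,  1.61333258e+02]), 'wrist_force': array([-0.49526772, -0.08194181,  0.22875549]), 'moment': array([ 0.02243883, -0.02553354,  0.00776429]), 'gripper_force': 0.0, 'width': 0.08557303276690718}
```

View pics/scene.png

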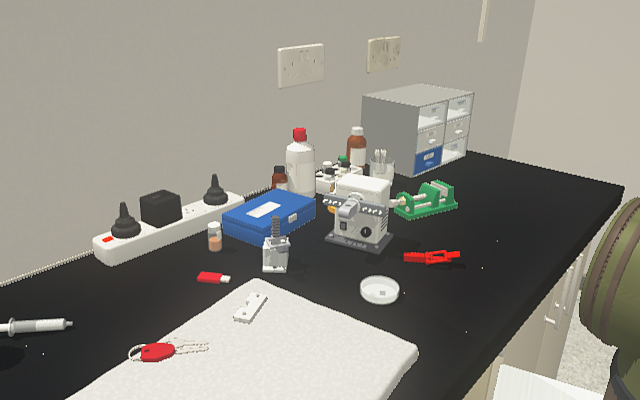

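View pics/side.png

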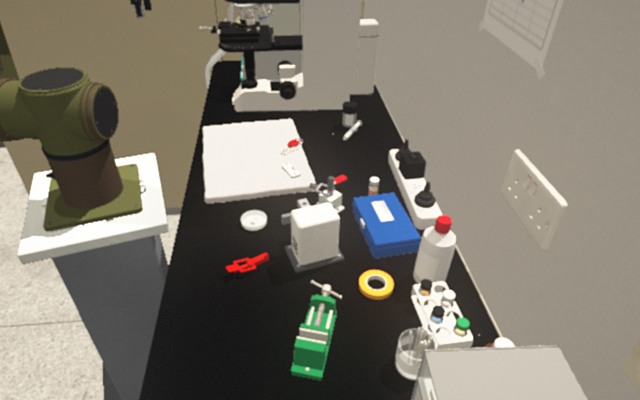

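The scene view shows the grey-handled pin in its aluminium rest at about (276,245). The rotator is at (360,215), with its shaft nose pointing to the camera at about (347,212), and the dish is at (380,290). The red clip at (432,257), which lies flat, is the look-alike. The vial is at (214,237). The pin in the rest fits the description: dark handle, upright, in an aluminium block. I'll confirm it in an enlarged crop.

```bash
python3 - <<'E'
from h import *
L=lambda n:(lambda z:(z['im'],z['d'],{k:(float(z[k]) if z[k].ndim==0 else z[k]) for k in['vfov','cx','cy','R','t']}))(np.load('pics/'+n+'.npz'))
im,d,c=L('scene')
a=cv2.resize(im[200:290,200:400],None,fx=4,fy=4,interpolation=cv2.INTER_CUBIC)
save('crop1',a)
for u,v in [(275,222),(275,235),(276,247),(347,212),(350,197),(360,185),(380,290),(214,237)]: print('s',u,v,pt(c,d,u,v).round(4))
w,dw,cw=L('wrist'); 
im2,d2,c2=L('side')
save('mix',np.hstack([cv2.resize(im2[160:280,230:360],(400,369),interpolation=cv2.INTER_CUBIC),cv2.resize(w,(400,250)) .copy() if 0 else cv2.copyMakeBorder(cv2.resize(w,(400,250)),0,119,0,0,cv2.BORDER_CONSTANT)]))
print(proj(c,[.208,.616,.242]),proj(c2,[.208,.616,.242]))
E
```

```text
s 275 222 [ 0.511  -0.2286  0.0762]
s 275 235 [ 0.5099 -0.2264  0.0545]
s 276 247 [ 0.4946 -0.2033  0.048 ]
s 347 212 [ 0.4162 -0.2941  0.0883]
s 350 197 [0.1428 0.3879 0.4216]
s 360 185 [ 0.4191 -0.3539  0.1136]
s 380 290 [ 0.3277 -0.2175  0.0134]
s 214 237 [ 0.6233 -0.2169  0.0272]
[ 1163.30935352 -1000.04499879] [144.98727101  14.23914485]
```

View pics/crop1.png

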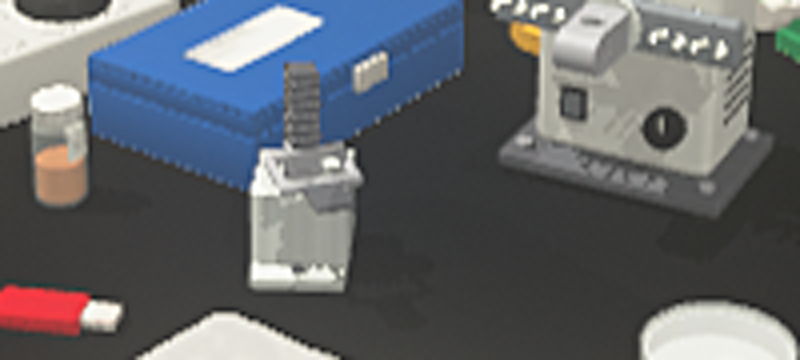

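View pics/mix.png

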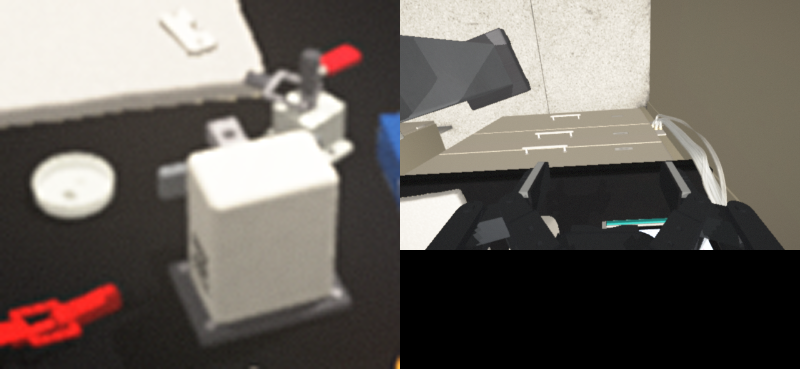

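```bash
cat >> h.py <<'E'
def cloud(c,d):
    v,u=np.mgrid[0:400,0:640]; p=np.stack([(u-c['cx'])/f(c)*d,(v-c['cy'])/f(c)*d,d],-1)
    P=(p-np.array(c['t']))@np.array(c['R']); P[d<=0]=np.nan; return P
def load(n):
    z=np.load('pics/'+n+'.npz'); return z['im'],z['d'],{k:(float(z[k]) if z[k].ndim==0 else z[k]) for k in['vfov','cx','cy','R','t']}
E
python3 - <<'E'
from h import *
for n in ['scene','side']:
    im,d,c=load(n); P=cloud(c,d); print(n,'cam',(-c['R'].T@c['t']).round(2))
    X,Y,Z=P[...,0],P[...,1],P[...,2]
    near=np.hypot(X-.505,Y+.235)<.07
    for nm,m in [('handle',near&(Z>.065)&(Z<.125)),('loopish',near&(Z>.041)&(Z<.062)),('block',near&(Z>.015)&(Z<.036)),('blktop',near&(abs(Z-.038)<.003)),
      ('rotbox',(np.hypot(X-.43,Y+.36)<.09)&(Z>.098)&(Z<.125)),('rottop',(np.hypot(X-.43,Y+.36)<.09)&(abs(Z-.116)<.003)),('shafttop',(np.hypot(X-.42,Y+.29)<.05)&(abs(Z-.094)<.003))]:
        q=np.c_[X[m],Y[m]].astype(np.float32)
        if len(q)>5: r=cv2.minAreaRect(q); vv,uu=np.where(m); print(nm,len(q),'med',np.median(q,0).round(4),'z',Z[m].min().round(3),Z[m].max().round(3),'rect',np.round(r[0],4),np.round(r[1],4),round(r[2],1),'px',uu.min(),uu.max(),vv.min(),vv.max())
im,d,c=load('side')
print('hole side',ray(c,305,208.8,.094)); im2,d2,c2=load('scene'); print('hole scene',ray(c2,348,205,.094))
P=cloud(c,d)
for u,v in [(255,40),(270,90),(240,97),(350,110),(340,30),(350,70),(225,60)]: print(u,v,P[v,u].round(2))
a=im2[195:285,205:395]; b=im[165:275,240:350]
save('crop2',np.hstack([cv2.resize(im2[212:275,255:318],(378,378),interpolation=cv2.INTER_CUBIC),cv2.resize(im[170:233,285:348],(378,378),interpolation=cv2.INTER_CUBIC)]))
E
```

```text
scene cam [0.14 0.39 0.42]
handle 112 med [ 0.5111 -0.2298] z 0.065 0.084 rect [ 0.5128 -0.2322] [0.0126 0.016 ] 43.0 px 271 280 216 229
loopish 317 med [ 0.5045 -0.224 ] z 0.041 0.062 rect [ 0.497  -0.2157] [0.0336 0.061 ] 43.2 px 265 290 229 253
block 404 med [ 0.5161 -0.2212] z 0.015 0.036 rect [ 0.5282 -0.2484] [0.0399 0.0888] 38.5 px 258 287 226 260
blktop 130 med [ 0.5202 -0.2335] z 0.035 0.041 rect [ 0.5276 -0.2513] [0.0422 0.0845] 37.5 px 259 287 224 249
rotbox 951 med [ 0.416 -0.356] z 0.098 0.115 rect [ 0.4213 -0.3699] [0.0596 0.084 ] 89.0 px 336 390 174 198
rottop 404 med [ 0.4197 -0.3737] z 0.113 0.115 rect [ 0.4213 -0.374 ] [0.0497 0.0771] 87.1 px 339 388 174 189
shafttop 150 med [ 0.4205 -0.3281] z 0.091 0.096 rect [ 0.426 -0.322] [0.0487 0.0436] 62.0 px 339 368 197 210
side cam [ 0.19 -1.    0.66]
handle 69 med [ 0.5128 -0.2363] z 0.065 0.088 rect [ 0.5143 -0.2338] [0.0146 0.0126] 47.8 px 328 334 175 187
loopish 181 med [ 0.5033 -0.2321] z 0.041 0.062 rect [ 0.516 -0.239] [0.0357 0.1165] 41.5 px 309 357 182 201
block 133 med [ 0.5217 -0.2463] z 0.015 0.036 rect [ 0.5246 -0.2502] [0.0307 0.0859] 60.7 px 319 355 196 210
blktop 131 med [ 0.511  -0.2407] z 0.035 0.041 rect [ 0.5249 -0.251 ] [0.0415 0.0834] 32.3 px 319 357 190 203
rotbox 1127 med [ 0.4184 -0.3878] z 0.098 0.121 rect [ 0.4208 -0.3623] [0.0869 0.1074] 89.4 px 282 339 202 233
rottop 740 med [ 0.4207 -0.3809] z 0.113 0.119 rect [ 0.4223 -0.3767] [0.0823 0.0556] 0.8 px 292 339 202 228
shafttop 73 med [ 0.422  -0.3088] z 0.091 0.097 rect [ 0.4227 -0.311 ] [0.0189 0.0302] 1.0 px 298 309 198 207
hole side [ 0.41879459 -0.32972836  0.094     ]
hole scene [ 0.42083392 -0.30844793  0.094     ]
255 40 [0.49 0.29 0.23]
270 90 [0.52 0.3  0.07]
240 97 [0.43 0.32 0.05]
350 110 [0.72 0.11 0.06]
340 30 [0.72 0.21 0.26]
350 70 [0.75 0.2  0.14]
225 60 [0.47 0.78 0.  ]
```

View pics/crop2.png

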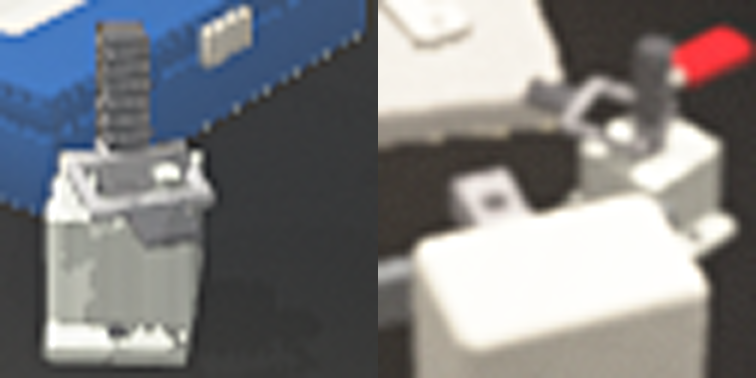

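The enlarged views confirm it. In both panels the grey-handled pin stands upright in the aluminium block: handle at (122,80) left and (655,80) right. Its loop lies roughly level towards world (-x,+y). The cross hole shows as a dark square at (495,202) in the right panel. The red clip lies flat elsewhere.

```bash
cat >> h.py <<'E'
from scipy.spatial.transform import Rotation as Ro
def rows(targets,s=None):
    "targets: list of (xyz world, yaw) tool down -> shift mm, turn deg in the present tool axes"
    s=s or ctrl.state(); R=Ro.from_euler('xyz',s['ee_rot'],degrees=True)
    for p,y in targets:
        T=Ro.from_euler('xyz',[180,0,y],degrees=True)
        print((R.inv().apply(np.array(p)-s['position'])*1000).round(1),(R.inv()*T).as_rotvec(degrees=True).round(2))
E
python3 - <<'E'
from h import *
im,d,c=load('side'); print('hole',ray(c,304.5,203.7,.094))
im2,d2,c2=load('scene')
P=cloud(c,d); X,Y,Z=P[...,0],P[...,1],P[...,2]
m=(Z>.1)&(Y>.03)&(X>.1)&(Y<.9); q=P[m]; 
for y in np.arange(.05,.85,.1):
    k=q[abs(q[:,1]-y)<.05]; 
    if len(k): print(y.round(2),len(k),'xmin',k[:,0].min().round(3),'zmax',k[:,2].max().round(2))
rows([((.24,.30,.33),145),((.40,-.06,.33),135),((.5135,-.233,.25),135)])
E
```

```text
hole [ 0.4233781  -0.31371795  0.094     ]
0.05 773 xmin 0.846 zmax 0.37
0.15 1241 xmin 0.736 zmax 0.35
0.25 7049 xmin 0.386 zmax 0.35
0.35 2633 xmin 0.384 zmax 0.34
0.45 713 xmin 0.348 zmax 0.28
0.55 1306 xmin 0.174 zmax 0.3
0.65 269 xmin 0.212 zmax 0.28
0.75 310 xmin 0.441 zmax 0.22
[-131.3 -288.6  -88.2] [-1.000e-01  1.000e-02  1.633e+01]
[-398.1 -578.5  -87.8] [-1.000e-01  2.000e-02  2.633e+01]
[-561.1 -705.9   -7.6] [-1.000e-01  2.000e-02  2.633e+01]
```

```bash
A='[-131,-289,-88,0,0,16,0]'; true; python3 -m handwheel '[[-33,-10,-30,0,0,4,0],[-50,-40,-60,0,0,8,0],[-65,-75,-80,0,0,12,0],[-80,-112,-88,0,0,16,0],[-92,-150,-88,0,0,16,0],[-105,-190,-88,0,0,16,0],[-115,-229,-88,0,0,16,0],[-126,-267,-88,0,0,16,0],[-140,-300,-88,0,0,16,0],[-166,-325,-88,0,0,19,0],[-192,-350,-88,0,0,22,0],[-218,-376,-88,0,0,26,0]]'; python3 -c "
from h import *
rows([((.40,-.06,.33),135),((.5135,-.233,.25),135)])"
```

```text
time_s: 1.15
position: [0.2941, 0.1883, 0.3303]
ee_rot: [179.9, 0.0, 135.2]
wrist_force: [0.8, 0.2, -0.2]
width: 0.0855
gripper_force: 0.0
[-250.  -101.7    0.3] [0.07 0.03 0.24]
[-452.4 -144.8   80.3] [0.07 0.03 0.24]
```

```bash
python3 -m handwheel '[[-38,-15,0,0,0,0,0],[-76,-30,0,0,0,0,0],[-114,-45,0,0,0,0,0],[-152,-61,0,0,0,0,0],[-190,-76,0,0,0,0,0],[-228,-92,0,0,0,0,0],[-266,-105,8,0,0,0,0],[-304,-114,20,0,0,0,0],[-342,-122,36,0,0,0,0],[-380,-130,50,0,0,0,0],[-417,-138,65,0,0,0,0],[-450,-145,78,0,0,0,0]]'; python3 -m handwheel '[[-2,0,2,0,0,0,0],[-2,0,2,0,0,0,0]]'; python3 - <<'E'
from h import *
print(ctrl.state()['position'])
im,d,c=grab('wrist'); save('w1',im); np.savez('pics/w1',im=im,d=d,**{k:np.array(v) for k,v in c.items()})
print(proj(c,[.5135,-.233,.085]))
P=cloud(c,d);X,Y,Z=P[...,0],P[...,1],P[...,2]
near=np.hypot(X-.505,Y+.225)<.08
for nm,m in [('handletop',near&(abs(Z-.085)<.012)),('loop',near&(Z>.041)&(Z<.062)),('blktop',near&(abs(Z-.038)<.003))]:
    q=np.c_[X[m],Y[m]].astype(np.float32)
    if len(q)>5: r=cv2.minAreaRect(q); print(nm,len(q),np.median(q,0).round(4),Z[m].min().round(4),np.percentile(Z[m],[50,95]).round(4),np.round(r[0],4),np.round(r[1],4),r[2])
E
```

```text
time_s: 2.15
position: [0.5128, -0.2317, 0.2506]
ee_rot: [-180.0, -0.1, 135.3]
wrist_force: [0.4, 0.1, 0.4]
width: 0.0855
gripper_force: 0.0
time_s: 2.32
position: [0.5133, -0.232, 0.2475]
ee_rot: [-179.9, -0.3, 135.2]
wrist_force: [-0.4, 1.8, 1.1]
width: 0.0851
gripper_force: 0.0
[ 0.51331129 -0.23195772  0.24747363]
[326.6783474  180.91671495]
handletop 173 [ 0.5138 -0.2322] 0.0731 [0.0843 0.0857] [ 0.5144 -0.2328] [0.0111 0.0121] 44.907432556152344
loop 814 [ 0.4942 -0.212 ] 0.041 [0.0496 0.0517] [ 0.5201 -0.2374] [0.0331 0.1187] 46.39833450317383
blktop 794 [ 0.5142 -0.2335] 0.0351 [0.038  0.0404] [ 0.5291 -0.2503] [0.0452 0.0897] 39.154762268066406
```

View pics/w1.png

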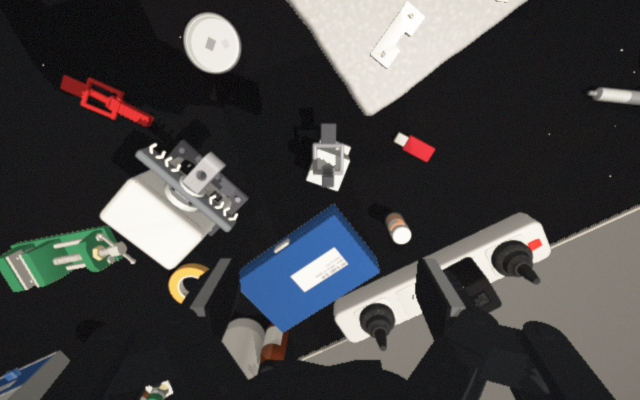

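The wrist view shows the pin at about (328,165) with its loop and tab pointing up the image to (328,128), so the tool is nearly aligned with it. The rotator's shaft, with its dark hole, is at (203,175), the dish at (212,43), the vial at (398,228) and the tape at (190,285).

```bash
python3 - <<'E'
from h import *
im,d,c=load('w1'); P=cloud(c,d);X,Y,Z=P[...,0],P[...,1],P[...,2]
a=np.array([.5140,-.2325]); e=np.array([-1,1])/2**.5; n=np.array([1,1])/2**.5
XY=np.stack([X,Y],-1)-a; s=XY@e; t=XY@n
for lo,hi in [(-.02,-.008),(.01,.018),(.018,.026),(.026,.034),(.034,.04),(.04,.046),(.046,.052),(.052,.06)]:
    m=(s>lo)&(s<hi)&(abs(t)<.022)&(Z>.03 if lo<0 else Z>.035)
    if m.sum(): print(lo,hi,m.sum(),'t',t[m].min().round(4),np.median(t[m]).round(4),t[m].max().round(4),'z',np.percentile(Z[m],[10,50,90]).round(4))
hs=np.array(im[150:200,180:225]).astype(int).sum(2)
# hole: dark pixels inside shaft top
XY=(np.abs(Z-.094)<.004)&(np.hypot(X-.42,Y+.31)<.04); g=im.sum(2)
q=np.c_[X[XY],Y[XY]].astype(np.float32); print('shafttop',cv2.minAreaRect(q))
v0,u0=150,180
sub=im[155:195,185:225].mean(2).astype(np.uint8); save('h1',cv2.cvtColor(cv2.resize(sub,None,fx=10,fy=10),cv2.COLOR_GRAY2RGB))
print(proj(c,[.4225,-.31,.094])); np.set_printoptions(linewidth=200); print(im[160:192,190:220:1].mean(2).astype(int)[::1])
E
```

```text
-0.02 -0.008 165 t -0.022 -0.0073 0.0167 z [0.0371 0.0379 0.0389]
0.01 0.018 5543 t -0.022 -0.0 0.022 z [0.3116 0.3178 0.323 ]
0.018 0.026 243 t -0.0216 -0.0039 0.022 z [0.0378 0.3247 0.328 ]
0.026 0.034 191 t -0.0166 0.0005 0.0165 z [0.0488 0.0499 0.0509]
0.034 0.04 82 t -0.0069 0.0005 0.0079 z [0.0488 0.0498 0.0507]
0.04 0.046 83 t -0.0069 0.0005 0.0078 z [0.0496 0.0505 0.0514]
0.046 0.052 90 t -0.0069 0.0004 0.0077 z [0.05   0.0508 0.0518]
shafttop ((0.42530152201652527, -0.32515081763267517), (0.06040473282337189, 0.053314123302698135), 53.83808517456055)
[201.21805727 173.03325481]
[[ 67  70  67  70  73  83  99 113 107 113 146 180 204 213 215 218 219 217 209 205 199 193 185 182 176 170 160 148 137 120]
 [ 54  63  71  73  72  84 103 111 103 122 176 202 207 209 213 215 218 220 218 213 206 199 192 188 182 177 171 163 151 137]
 [ 28  40  61  67  70  76  88 108 134 165 201 208 205 207 209 213 216 219 220 218 215 208 198 192 187 185 179 170 162 152]
 [ 35  29  35  54  63  70  79 109 166 202 208 205 203 204 206 210 213 214 218 219 219 213 207 200 192 187 182 180 173 164]
 [ 72  33  19 
[... 2730 characters left out ...]
205 205 204 202 194 167 133 124 121 123 122 123 123 124 121 107  86  76  68  70  70]
 [196 205 204 205 207 205 206 205 205 207 205 208 197 174 140 126 125 124 125 123 125 123 123 123 120 111  97  78  71  68]
 [175 194 204 207 205 207 206 206 206 207 204 197 176 142 125 120 123 126 124 122 123 123 124 123 125 123 119  99  80  73]
 [159 174 194 205 205 206 207 207 205 206 199 176 143 125 113 113 120 124 125 122 123 123 123 123 120 122 123 119 102  88]
 [187 161 168 192 201 203 206 207 205 199 179 146 127 128 123 114 113 120 119 120 117 119 117 112 105 105 113 120 117 108]
 [233 203 175 169 184 199 205 206 199 184 149 127 126 128 125 120 110 110 110 112 114 112 108  90  63  65  91 112 121 116]]
```

```bash
python3 - <<'E'
from h import *
im,d,c=load('w1'); print('hole',ray(c,201.3,175.2,.094))
rows([((.514,-.2325,.10),135),((.514,-.2325,.066),135)])
E
```

```text
hole [ 0.42386257 -0.31163533  0.094     ]
[ -1.8  -0.4 149. ] [-0.03 -0.17  0.28]
[ -1.9  -0.4 183. ] [-0.03 -0.17  0.28]
```

```bash
python3 -m handwheel '[[-1,0,40,0,0,0,0.4],[-1,0,75,0,0,0,0.4],[-1,0,110,0,0,0,0.4],[-1,0,140,0,0,0,0.4],[-1,0,140,0,0,0,0.4],[-1,0,140,0,0,0,0.4]]' 40; python3 - <<'E'
from h import *
print(ctrl.state()['ee_rot']); rows([((.514,-.2325,.066),135)])
E
```

```text
time_s: 2.87
position: [0.5136, -0.2304, 0.1101]
ee_rot: [-180.0, -0.1, 135.4]
wrist_force: [0.3, 0.1, 0.5]
width: 0.0511
gripper_force: 0.0
[-1.79972763e+02 -1.27845773e-01  1.35397706e+02]
[-1.9 -1.2 44.1] [-0.03 -0.13  0.4 ]
```

```bash
python3 -m handwheel '[[-2,-1,25,0,0,0.4,0.4],[-2,-1,44,0,0,0.4,0.4],[-2,-1,44,0,0,0.4,0.4],[-2,-1,44,0,0,0.4,0.4],[-2,-1,44,0,0,0.4,0.7],[-2,-1,44,0,0,0.4,1],[-2,-1,44,0,0,0.4,1],[-2,-1,44,0,0,0.4,1],[-2,-1,44,0,0,0.4,1],[-2,-1,44,0,0,0.4,1]]' 40; python3 -m handwheel '[[0,0,-20,0,0,0,1],[0,0,-45,0,0,0,1],[0,0,-60,0,0,0,1],[0,0,-60,0,0,0,1]]' 40
```

```text
time_s: 3.7
position: [0.5164, -0.2344, 0.0684]
ee_rot: [179.9, 0.2, 134.9]
wrist_force: [-1.1, 1.1, 7.2]
width: 0.0113
gripper_force: 40.2
time_s: 4.03
position: [0.5175, -0.2352, 0.1307]
ee_rot: [179.9, 0.4, 134.9]
wrist_force: [0.8, -0.2, -0.3]
width: 0.0112
gripper_force: 39.8
```

```bash
python3 -c "
from h import *
rows([((.4239,-.3146,.20),90),((.4239,-.2946,.20),90)])"
```

```text
[   9.4 -122.2  -69.6] [ 0.27  0.35 44.94]
[  23.6 -108.1  -69.7] [ 0.27  0.35 44.94]
```

```bash
python3 -m handwheel '[[0,0,-35,0,0,0,1],[0,0,-69,0,0,0,1],[0,-20,-69,0,0,7,1],[3,-45,-69,0,0,14,1],[6,-70,-69,0,0,21,1],[9,-95,-69,0,0,28,1],[9,-122,-69,0,0,35,1],[9,-122,-69,0,0,42,1],[9,-122,-69,0,0,45,1],[9,-122,-69,0,0,45,1],[9,-122,-69,0,0,45,1]]' 40; python3 - <<'E'
from h import *
im,d,c=grab('wrist'); np.savez('pics/w2',im=im,d=d,**{k:np.array(v) for k,v in c.items()})
s=ctrl.state(); print(s['position'],s['ee_rot'])
print(proj(c,[.4239,-.3116,.094]),proj(c,[.4239,-.3116,.2]))
u,v=proj(c,[.4239,-.3116,.094]).astype(int)
save('w2',np.hstack([cv2.resize(im,(480,300)),cv2.resize(im[v-50:v+50,u-50:u+50],(300,300),interpolation=cv2.INTER_CUBIC)]))
E
```

```text
time_s: 4.95
position: [0.422, -0.3134, 0.1941]
ee_rot: [-179.9, -0.1, 90.0]
wrist_force: [-0.3, -0.1, -0.9]
width: 0.0112
gripper_force: 39.8
[ 0.4222316  -0.31332448  0.19432395] [-1.79936581e+02 -5.56643617e-02  9.00268125e+01]
[329.50282214 199.29525774] [330.73999009 275.27221324]
```

View pics/w2.png

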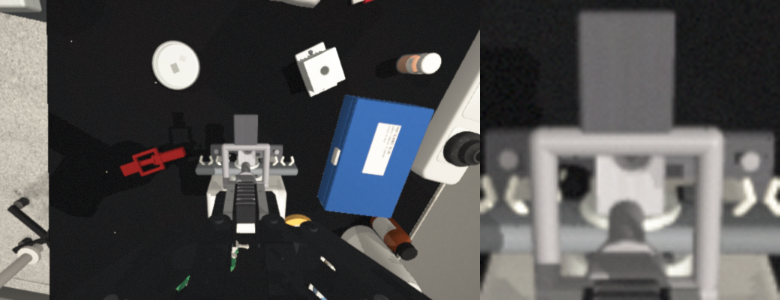

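The pin is held with its loop open, tab at (245,128) in the left panel. In the crop the tip is at (627,205), and the hole peeps out behind the bar at (632,160). I'll step aside for a clear view of the hole.

```bash
python3 -m handwheel '[[0,30,0,0,0,0,1],[0,45,0,0,0,0,1],[0,45,0,0,0,0,1],[0,45,0,0,0,0,1]]' 40; python3 - <<'E'
from h import *
s=ctrl.state(); im,d,c=grab('wrist'); np.savez('pics/w3',im=im,d=d,**{k:np.array(v) for k,v in c.items()})
print(s['position'],s['ee_rot'])
u,v=proj(c,[.4239,-.3116,.094]).astype(int); print(u,v)
save('w3',np.hstack([cv2.resize(im[v-30:v+30,u-30:u+30],(390,390),interpolation=cv2.INTER_CUBIC),cv2.resize(im[150:270,260:380],(390,390),interpolation=cv2.INTER_CUBIC)]))
E
```

```text
time_s: 5.33
position: [0.4678, -0.3133, 0.1947]
ee_rot: [-179.9, -0.0, 90.1]
wrist_force: [-0.8, -0.1, -0.9]
width: 0.0109
gripper_force: 39.8
[ 0.46776162 -0.31325619  0.19473041] [-1.79927103e+02 -3.62718846e-02  9.00661499e+01]
271 199
```

View pics/w3.png

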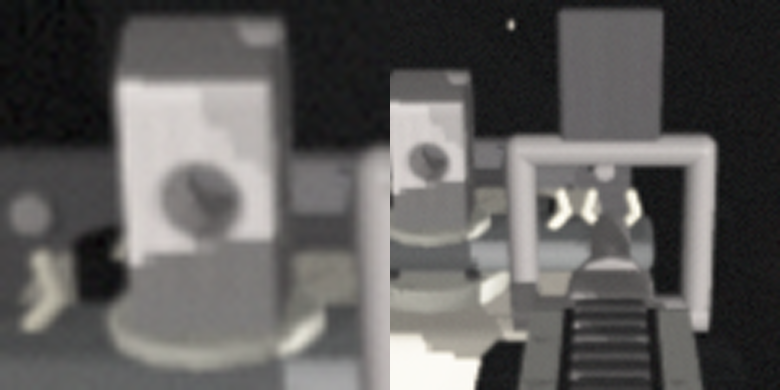

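The left panel shows the hole clearly at (201,199), which is image (271.9,199.6). The right panel shows the tip at (611,220), image (328,217.7), and the tab's end edge at row 8, image row 152.5.

```bash
python3 - <<'E'
from h import *
im,d,c=load('w3')
print('hole',ray(c,271.9,199.6,.094)); print('tip',ray(c,328,217.7,.1333))
print('tab end',ray(c,328,152.8,.177)); 
for v in (195,200,218,222,226): print(v,im[v,312:346].mean(1).astype(int), d[v,328], pt(c,d,328,v).round(4))
P=cloud(c,d); 
for v in (156,170,185): 
  for u in (316,325,340): print(u,v,P[v,u].round(4))
# tab edges
print(im[170,305:350].mean(1).astype(int)); print(im[182,305:350].mean(1).astype(int)); print(im[148:160,328].mean(1).astype(int))
E
```

```text
hole [ 0.42394311 -0.31205942  0.094     ]
tip [ 0.46846301 -0.3108443   0.1333    ]
tab end [ 0.46833039 -0.25810099  0.177     ]
195 [186 186 185 186 187 185 186 186 185 186 184 186 185 187 185 186 186 186
 185 185 187 185 186 186 187 187 186 184 186 185 187 186 186 187] 0.15931608 [ 0.4684 -0.2802  0.1755]
200 [136 136 138 136 136 137 134 133 132 127 130 139 151 154 152 154 152 135
 133 135 133 131 127 123 124 123 124 122 122 122 123 124 123 120] 0.16002348 [ 0.4684 -0.2829  0.1757]
218 [237 187 104  82  82  81  85  91 125 176 173 106  83  81  85  84  87 100
 110 117 158 220 205 131  87  84  85  84  53  27  22  28  26  24] 0.20159903 [ 0.4685 -0.308   0.1404]
222 [ 88  91  91  90  90  89  91  86  83  80  79  81  81  81  82  85  81  83
  81  87 109 111  85  83  81  84  87  91  81  37  19  21  20  25] 0.19398081 [ 0.4684 -0.3074  0.1482]
226 [156 157 157 158 156 156 154 150 133 113  81  81  83  86  90  95  99  89
  83  78  83  99 127 134 134 138 138 137 113  59  22  21  19  23] 0.18908954 [ 0.4684 -0.3077  0.1535]
316 156 [ 0.4624 -0.26    0.1756]
325 156 [ 0.4669 -0.2596  0.1775]
340 156 [ 0.4743 -0.2601  0.175 ]
316 170 [ 0.4624 -0.2667  0.1769]
325 170 [ 0.4669 -0.267   0.1757]
340 170 [ 0.4743 -0.2671  0.1753]
316 185 [ 0.4623 -0.2749  0.1755]
325 185 [ 0.4668 -0.2749  0.1754]
340 185 [ 0.4744 -0.2747  0.1759]
[ 27  23  26  26  22  25  40  72  95 101 102 102 101 101  99 101 100 103
 101 102 102 100  99 100 100 100 100 100  99 101 100 105  99 100 101 100
 100  96  73  29  25  22  22  25  18]
[ 24  23  26  30  26  28  36  61  89  98 100 102 100  99 100 101 100 104
 101 100 102 102 100  99  99  99 101  99  99  99 100 100  99  99  98  99
 102  93  62  29  25  25  25  27  29]
[ 22  23  22  26  49  79  95  99 100 102 100 100]
```

```bash
python3 -m handwheel '[[0,-30,0,0,0,0,1],[-1,-44.5,0,0,0,0,1],[-1,-44.5,0,0,0,0,1],[-1,-44.5,0,0,0,0,1],[-1,-44.5,15,0,0,0,1],[-1,-44.5,20,0,0,0,1],[-1,-44.5,20,0,0,0,1],[-1,-44.5,20,0,0,0,1]]' 40; python3 - <<'E'
from h import *
s=ctrl.state(); im,d,c=grab('wrist'); np.savez('pics/w4',im=im,d=d,**{k:np.array(v) for k,v in c.items()})
print(s['position'],s['ee_rot']); rows([((.4233,-.3143,.165),90)],s)
u,v=proj(c,[.4239,-.3116,.094]).astype(int); print(u,v)
save('w4',cv2.resize(im[v-45:v+45,u-45:u+45],(540,540),interpolation=cv2.INTER_CUBIC))
E
```

```text
time_s: 6.05
position: [0.4231, -0.3144, 0.1749]
ee_rot: [-180.0, -0.0, 90.0]
wrist_force: [0.5, -0.2, -1.0]
width: 0.011
gripper_force: 39.9
[ 0.42307484 -0.31441597  0.17493127] [-1.79958127e+02 -4.73610181e-02  8.99554761e+01]
[0.1 0.2 9.9] [-0.04 -0.05 -0.04]
328 206
```

View pics/w4.png

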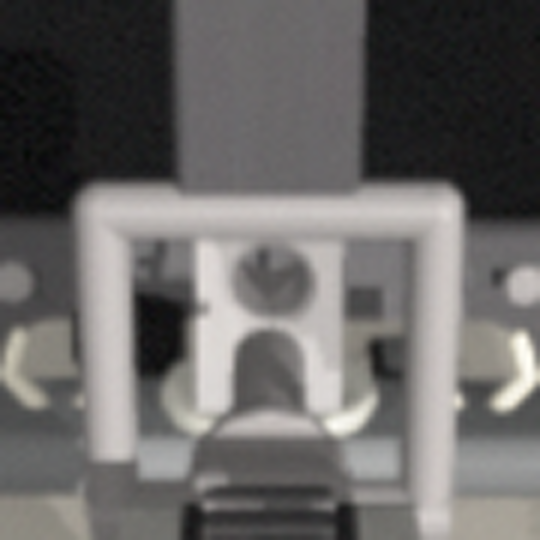

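The shank end shows at (268,330) and the hole at (272,279) in the 6x crop, so the pin is close to in line with the hole. I'll check with rays.

```bash
python3 - <<'E'
from h import *
im,d,c=load('w4')
print('hole',ray(c,328.3,207.5,.094)); print('tip front',ray(c,327.75,216,.1135)-[0,.0025,0])
E
```

```text
hole [ 0.42401563 -0.31218353  0.094     ]
tip front [ 0.42359992 -0.3132471   0.1135    ]
```

```bash
python3 -m handwheel '[[0.5,0.4,10,0,0,0,1],[0.5,0.4,17,0,0,0,1],[0.5,0.4,21,0,0,0,1],[0.5,0.4,24,0,0,0,1],[0.5,0.4,27,0,0,0,1],[0.5,0.4,27,0,0,0,1]]' 40
```

```text
time_s: 6.6
position: [0.4231, -0.314, 0.1475]
ee_rot: [-179.9, -0.0, 89.9]
wrist_force: [-0.6, -0.2, -1.2]
width: 0.011
gripper_force: 39.9
```

```bash
python3 -m handwheel '[[0,0,4,0,0,0,1],[0,0,8,0,0,0,1],[0,0,12,0,0,0,1],[0,0,16,0,0,0,1],[0,0,20,0,0,0,1],[0,0,20,0,0,0,1]]' 40;  python3 -m handwheel '[[0,0,1,0,0,0,1],[0,0,2,0,0,0,1],[0,0,3,0,0,0,1],[0,0,4,0,0,0,1],[0,0,4,0,0,0,1]]' 40
```

```text
time_s: 7.1
position: [0.4233, -0.3145, 0.1273]
ee_rot: [180.0, 0.0, 89.9]
wrist_force: [1.1, -2.9, -3.5]
width: 0.011
gripper_force: 39.6
time_s: 7.52
position: [0.4236, -0.3146, 0.1246]
ee_rot: [180.0, 0.1, 89.9]
wrist_force: [-0.4, -3.6, 0.3]
width: 0.0111
gripper_force: 40.3
```

```bash
python3 -m handwheel '[[-0.4,0,1,0,0,0,1],[-0.4,0,2,0,0,0,1],[-0.4,0,2.5,0,0,0,1],[-0.4,0,2.5,0,0,0,1]]' 40
```

```text
time_s: 7.85
position: [0.4238, -0.3148, 0.1244]
ee_rot: [180.0, -0.0, 89.9]
wrist_force: [-5.3, 1.0, 12.7]
width: 0.0112
gripper_force: 42.0
```

```bash
python3 -m handwheel '[[0,0,-1.5,0,0,0,1],[0,0,-1.5,0,0,0,0.7],[0,0,-1.5,0,0,0,0.4],[0,0,-1.5,0,0,0,0.4],[0,0,-1.5,0,0,0,0.4],[0,0,-1.5,0,0,0,0.4]]' 40; python3 -m handwheel '[[0,0,-5,0,0,0,0.4],[0,0,-15,0,0,0,0.4],[0,0,-40,0,0,0,0.4],[0,0,-70,0,0,0,0.4],[0,0,-90,0,0,0,0.4],[0,0,-90,0,0,0,0.4],[0,0,-90,0,0,0,0.4]]'; python3 - <<'E'
from h import *
s=ctrl.state(); print(s['position'],s['ee_rot'],s['joint_positions'])
im,d,c=grab('wrist'); np.savez('pics/w5',im=im,d=d,**{k:np.array(v) for k,v in c.items()})
P=cloud(c,d);X,Y,Z=P[...,0],P[...,1],P[...,2]
m=(np.hypot(X-.424,Y+.312)<.012)&(Z>.125)&(Z<.15); q=np.c_[X[m],Y[m]].astype(np.float32)
print('handle',m.sum(),np.percentile(Z[m],[50,90]),cv2.minAreaRect(q))
for a,b in [(.018,.024),(.026,.033),(.035,.042),(.044,.051),(.051,.06)]:
    m=(Y+.3122>a)&(Y+.3122<b)&(abs(X-.424)<.0075)&(Z<.15)&(Z>.096); print(a,m.sum(), np.median(Z[m]) if m.sum() else 0)
T=Ro.from_euler('xyz',[180,0,90],degrees=True)*Ro.from_rotvec([0,-40,0],degrees=True); print('tool z',T.apply([0,0,1]))
R=Ro.from_euler('xyz',s['ee_rot'],degrees=True)
print('P0',R.inv().apply(np.array([.424,-.265,.18])-s['position'])*1000,(R.inv()*T).as_rotvec(degrees=True))
E
```

```text
time_s: 8.35
position: [0.4232, -0.3142, 0.1227]
ee_rot: [-180.0, -0.1, 89.9]
wrist_force: [0.5, -0.2, -0.1]
width: 0.0513
gripper_force: 0.0
time_s: 8.93
position: [0.4243, -0.3154, 0.2161]
ee_rot: [179.8, 0.2, 89.9]
wrist_force: [0.5, 0.4, -0.3]
width: 0.0511
gripper_force: 0.0
[ 0.42429561 -0.31537388  0.21614207] [179.79696308   0.1810387   89.93455389] [-4.24436147e+01 -7.54892150e+00  1.11703553e+02  3.21788345e-03
  7.55733587e+01 -4.23792836e+01]
handle 380 [0.14029005 0.14144838] ((0.4242815375328064, -0.31237083673477173), (0.012371890246868134, 0.01253300067037344), 89.61920166015625)
0.018 0 0
0.026 137 0.10578903943204317
0.035 169 0.10563539137167244
0.044 176 0.1061319671313969
0.051 31 0.10625663059076727
tool z [-5.55111512e-17 -6.42787610e-01 -7.66044443e-01]
P0 [50.48745952 -0.48065797 35.98124667] [  0.17185846 -39.81879867  -0.13327075]
```

```bash
python3 -m handwheel '[[25,0,0,0,-7,0,1],[50,0,0,0,-14,0,1],[50,0,10,0,-21,0,1],[50,0,15,0,-28,0,1],[50,0,15,0,-35,0,1],[50,0,15,0,-40,0,1],[50,0,15,0,-40,0,1],[50,0,15,0,-40,0,1],[50,0,15,0,-40,0,1]]' 40; cat >> h.py <<'E'
def tip(targets,a=40,x=.4243,y0=-.3124,z0=.102):
    s=ctrl.state(); R=Ro.from_euler('xyz',s['ee_rot'],degrees=True)
    T=Ro.from_euler('xyz',[180,0,90],degrees=True)*Ro.from_rotvec([0,-a,0],degrees=True); tz=T.apply([0,0,1])
    print('tip now',(s['position']+.011*R.apply([0,0,1])-[x,y0,z0]).round(4)*1000,s['joint_positions'].round(0))
    for fy,fz in targets:
        p=np.array([x,y0+fy/1000,z0+fz/1000])-.011*tz
        print((fy,fz),(R.inv().apply(p-s['position'])*1000).round(1),(R.inv()*T).as_rotvec(degrees=True).round(1))
E
python3 -c "
from h import *
tip([(42,20),(43,-5),(41,-16),(35,-27),(30,-40),(29,-43.6),(21,-48)])"
```

```text
time_s: 9.73
position: [0.4234, -0.2648, 0.1981]
ee_rot: [-180.0, 39.9, 90.0]
wrist_force: [-0.1, 0.7, 0.5]
width: -0.0
gripper_force: 0.0
tip now [-0.9 40.6 87.7] [-20. -16. 127. -43.  62.  -1.]
(42, 20) [44.5  0.9 51. ] [-0.1 -0.1 -0. ]
(43, -5) [61.3  0.9 69.6] [-0.1 -0.1 -0. ]
(41, -16) [66.8  0.9 79.3] [-0.1 -0.1 -0. ]
(35, -27) [69.3  1.  91.6] [-0.1 -0.1 -0. ]
(30, -40) [ 73.8   1.  104.7] [-0.1 -0.1 -0. ]
(29, -43.6) [ 75.3   1.  108.2] [-0.1 -0.1 -0. ]
(21, -48) [ 72.    1.  116.7] [-0.1 -0.1 -0. ]
```

```bash
python3 -m handwheel '[[22,1,25,0,0,0,1],[44,1,51,0,0,0,1],[52,1,60,0,0,0,1],[61,1,70,0,0,0,1],[64,1,74,0,0,0,1],[67,1,79,0,0,0,1],[67,1,79,0,0,0,1]]' 40;  python3 -m handwheel '[[1,0,4,0,0,0,1],[2,0,8,0,0,0,1],[2.5,0,12,0,0,0,1],[2.5,0,12,0,0,0,1]]' 40; python3 -c "
from h import *
tip([(35,-27),(33,-33),(30,-40),(29,-43.6),(21,-48)])
im,d,c=grab('scene');P=cloud(c,d);m=(abs(P[...,0]-.4243)<.012)&(P[...,1]>-.29)&(P[...,1]<-.25)&(P[...,2]>.05)&(P[...,2]<.11)
np.savez('pics/s6',im=im,d=d,**{k:np.array(v) for k,v in c.items()})"
```

```text
time_s: 10.32
position: [0.4244, -0.2647, 0.0948]
ee_rot: [-180.0, 40.0, 89.9]
wrist_force: [-0.6, 0.2, -0.1]
width: -0.0001
gripper_force: 0.0
time_s: 10.65
position: [0.4245, -0.2702, 0.0839]
ee_rot: [180.0, 40.0, 89.9]
wrist_force: [0.1, 0.2, 0.4]
width: -0.0001
gripper_force: 0.1
tip now [  0.2  35.2 -26.6] [-20.  -6. 131. -50.  52.  11.]
(35, -27) [ 0.2 -0.2  0.4] [-0.   0.  -0.1]
(33, -33) [ 2.5 -0.2  6.3] [-0.   0.  -0.1]
(30, -40) [ 4.7 -0.2 13.6] [-0.   0.  -0.1]
(29, -43.6) [ 6.2 -0.2 17. ] [-0.   0.  -0.1]
(21, -48) [ 2.9 -0.2 25.5] [-0.   0.  -0.1]
```

```bash
python3 -m handwheel '[[2.5,0,3,0,0,0,1],[3,0,6,0,0,0,1],[4,0,10,0,0,0,1],[5,0,13.5,0,0,0,1],[5,0,13.5,0,0,0,1]]' 40;  python3 -m handwheel '[[0.5,0,1.5,0,0,0,1],[1.5,0,3.5,0,0,0,1],[1.5,0,3.5,0,0,0,1]]' 40; python3 -c "
from h import *
tip([(29,-43.6),(25,-46),(21,-48),(18,-48)])"
```

```text
time_s: 11.12
position: [0.4238, -0.2746, 0.0692]
ee_rot: [-179.9, 39.9, 90.0]
wrist_force: [-0.3, 0.4, -0.5]
width: 0.0003
gripper_force: 0.0
time_s: 11.37
position: [0.424, -0.2757, 0.066]
ee_rot: [-179.9, 40.0, 90.0]
wrist_force: [0.1, -0.5, -1.0]
width: -0.0003
gripper_force: 0.0
tip now [ -0.3  29.7 -44.4] [-21.  -3. 131. -52.  50.  13.]
(29, -43.6) [-1.   0.3 -0.2] [-0.1 -0.  -0. ]
(25, -46) [-2.6  0.3  4.2] [-0.1 -0.  -0. ]
(21, -48) [-4.3  0.3  8.3] [-0.1 -0.  -0. ]
(18, -48) [-6.6  0.3 10.2] [-0.1 -0.  -0. ]
```

```bash
python3 - <<'E'
from h import *
for n in ('scene','wrist'):
    im,d,c=grab(n); np.savez('pics/7'+n,im=im,d=d,**{k:np.array(v) for k,v in c.items()})
    P=cloud(c,d)-[.4243,-.3124,.102]; P*=1000
    m=(abs(P[...,0])<20)&(P[...,1]>5)&(P[...,1]<60)&(abs(P[...,2])<60)
    v,u=np.where(m); print(n,len(u),u.min() if len(u) else 0,u.max() if len(u) else 0,v.min() if len(u) else 0,v.max() if len(u) else 0)
    q=P[m]
    for y in range(5,60,5):
        k=q[(q[:,1]>=y)&(q[:,1]<y+5)]
        if len(k): print(y,len(k),'x',k[:,0].min().round(),k[:,0].max().round(),'z',np.percentile(k[:,2],[0,25,50,75,100]).round())
    print([proj(c,np.array([.4243,-.3124,.102])+np.array(o)/1000).round() for o in [(0,0,0),(0,30,0),(0,50,0),(0,20,-40)]])
E
```

```text
scene 228 327 351 179 237
5 97 x -9.0 4.0 z [-1. 16. 24. 31. 37.]
10 1 x -0.0 -0.0 z [37. 37. 37. 37. 37.]
15 3 x -9.0 -4.0 z [-19. -17. -16. -14. -13.]
20 3 x -9.0 -6.0 z [-49. -33. -18. -18. -17.]
35 5 x -14.0 11.0 z [-50. -48. -45. -38. -36.]
40 30 x -15.0 13.0 z [-50. -47. -44. -40. -33.]
45 32 x -15.0 12.0 z [-45. -42. -39. -36. -31.]
50 33 x -16.0 6.0 z [-39. -37. -34. -31.  -3.]
55 24 x -18.0 6.0 z [-33. -31. -29. -24.  -2.]
[array([347., 199.]), array([340., 206.]), array([335., 210.]), array([341., 226.])]
wrist 2981 295 368 245 365
5 241 x -3.0 3.0 z [-8. -5. -2.  1.  3.]
10 26 x -2.0 2.0 z [-9. -8. -8. -8. -8.]
15 68 x -2.0 2.0 z [-12. -11. -10.  -9.  -9.]
20 1 x 2.0 2.0 z [-12. -12. -12. -12. -12.]
35 44 x -12.0 12.0 z [-49. -49. -44. -43. -42.]
40 416 x -13.0 14.0 z [-48. -45. -42. -39.  -9.]
45 611 x -13.0 14.0 z [-44. -39. -35. -32.  -9.]
50 766 x -13.0 14.0 z [-38. -33. -29. -25.   5.]
55 808 x -13.0 16.0 z [-32. -27. -20.  -5.   5.]
[array([327., 359.]), array([327., 355.]), array([327., 351.]), array([327., 274.])]
```

```bash
python3 - <<'E'
from h import *
a,_,_=load('7scene'); b,_,_=load('7wrist'); 
im,d,c=grab('side')
save('w7',np.hstack([cv2.resize(a[175:255,305:385],(400,400),interpolation=cv2.INTER_CUBIC),cv2.resize(b[200:400,230:430],(400,400),interpolation=cv2.INTER_CUBIC)]))
E
```

```text
(no output)
```

View pics/w7.png

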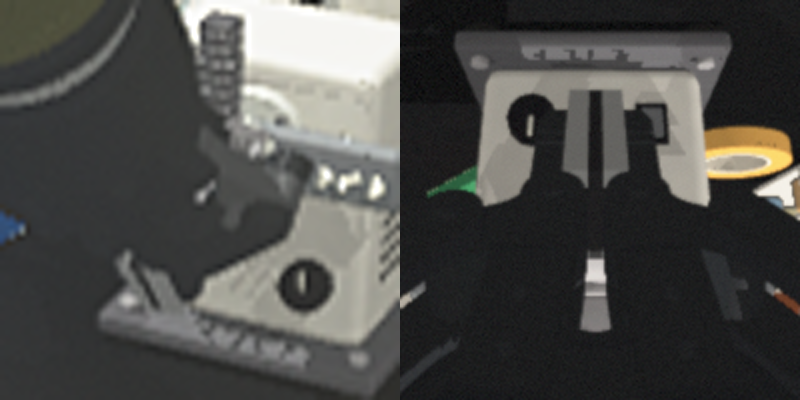

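The left panel shows what looks like a loop corner at (235,212), under the shaft or just at the nose. The fingers hide the tab and the force is about nil, so the loop may already have snapped in. I'll push a little farther along the path and watch the force.

```bash
python3 -m handwheel '[[-1.3,0,2,0,0,0,1],[-2.6,0,4,0,0,0,1],[-2.6,0,4,0,0,0,1]]' 40;  python3 -m handwheel '[[-1,0,2,0,0,0,1],[-1.7,0,4,0,0,0,1],[-1.7,0,4,0,0,0,1]]' 40
```

```text
time_s: 11.77
position: [0.4243, -0.2807, 0.0653]
ee_rot: [-180.0, 40.0, 89.9]
wrist_force: [0.5, 0.0, 0.0]
width: -0.0002
gripper_force: 0.0
time_s: 12.02
position: [0.4244, -0.2845, 0.0633]
ee_rot: [-180.0, 40.0, 89.9]
wrist_force: [0.5, 0.0, -0.3]
width: -0.0
gripper_force: 0.1
```

```bash
python3 -m handwheel '[[0,0,-20,0,0,0,1],[0,0,-50,0,0,0,1],[0,0,-80,0,0,0,1],[0,0,-110,0,0,0,1],[0,0,-130,0,0,0,1],[0,0,-130,0,0,0,1],[0,0,-130,0,0,0,1]]' 40; python3 - <<'E'
from h import *
for n in ('scene','wrist'):
    im,d,c=grab(n); np.savez('pics/8'+n,im=im,d=d,**{k:np.array(v) for k,v in c.items()})
    P=(cloud(c,d)-[.4243,-.3124,.102])*1000
    m=(abs(P[...,0])<20)&(P[...,1]>3)&(P[...,1]<60)&(P[...,2]>-60)&(P[...,2]<20)
    q=P[m]; print(n,len(q))
    for z in range(-60,20,5):
        k=q[(q[:,2]>=z)&(q[:,2]<z+5)]
        if len(k): print(z,len(k),'x',k[:,0].min().round(),k[:,0].max().round(),'y',np.percentile(k[:,1],[0,25,50,75,100]).round())
E
```

```text
time_s: 12.6
position: [0.4253, -0.2005, 0.1638]
ee_rot: [179.8, 40.0, 89.9]
wrist_force: [-0.6, -0.8, -0.3]
width: 0.0002
gripper_force: 0.0
scene 512
-55 8 x -9.0 5.0 y [15. 16. 17. 17. 17.]
-50 34 x -10.0 6.0 y [13. 15. 16. 17. 19.]
-45 30 x -10.0 5.0 y [12. 13. 14. 15. 17.]
-40 27 x -10.0 6.0 y [ 9. 11. 12. 13. 15.]
-35 43 x -18.0 14.0 y [ 7. 10. 11. 12. 15.]
-30 35 x -18.0 15.0 y [ 3.  9. 10. 12. 18.]
-25 41 x -18.0 14.0 y [ 4.  8. 18. 20. 21.]
-20 65 x -20.0 14.0 y [ 3.  8. 19. 20. 23.]
-15 80 x -18.0 14.0 y [ 3.  7. 13. 18. 21.]
-10 41 x -18.0 15.0 y [ 3.  4.  5.  7. 19.]
-5 24 x -15.0 11.0 y [3. 4. 5. 5. 7.]
0 21 x -8.0 7.0 y [3. 4. 5. 5. 7.]
5 20 x -8.0 4.0 y [3. 4. 5. 6. 7.]
10 22 x -8.0 5.0 y [3. 4. 4. 5. 8.]
15 21 x -8.0 4.0 y [3. 5. 5. 6. 7.]
wrist 1431
-50 84 x -8.0 6.0 y [15. 16. 17. 17. 18.]
-45 100 x -8.0 7.0 y [12. 14. 15. 15. 17.]
-40 104 x -8.0 7.0 y [11. 13. 13. 14. 15.]
-35 107 x -17.0 14.0 y [ 9. 11. 11. 12. 14.]
-30 123 x -17.0 16.0 y [ 8. 10. 11. 11. 13.]
-25 127 x -18.0 16.0 y [ 5.  8. 10. 19. 21.]
-20 166 x -17.0 16.0 y [ 4.  7. 20. 21. 22.]
-15 219 x -17.0 16.0 y [ 3.  6. 18. 20. 21.]
-10 260 x -17.0 16.0 y [ 3.  5.  8. 14. 18.]
-5 93 x -16.0 15.0 y [3. 4. 5. 5. 6.]
0 48 x -7.0 6.0 y [4. 5. 5. 5. 6.]
```

The tab now slopes about 17° from vertical, so the loop is at about 0.07 rad with its bar roughly 29 mm below the hinge, under the shaft. The handle is still upright. The arm is clear, so I'm handing in.

```bash
python3 -c "
from h import *
print(ctrl.hand_in())"
```

```text
the job is handed in; nothing more can be done
None
```

I handed the job in at about 13 s: the hitch pin is seated in the shaft's cross hole with its flange on the shaft, and the loop is snapped in underneath at about 0.07 rad by depth measurement; the arm stood clear and never touched the dish, vial or tape roll (the judge returned no verdict).

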